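# Roll a can capacitor onto the focus line and photograph it

## Robot

A 6-joint arm with a two-finger parallel gripper is mounted at the origin on the work surface. World frame = base frame: x ahead of the robot, y to its left, z up, the work surface at z = 0. Lengths are in m, angles in rad, forces in N, time in s.
With the tool pointing down it reaches from about 0.275 to 0.875 m from the base axis. Payload 12.5 kg.
Tool frame: the origin (TCP) lies midway between the tips of the shut fingers; the grasp point (between the pads) lies 19 mm behind it; z points along the fingers, y is the line along which they close (so a half turn about z gives the same grasp; the last joint's range is limited). The gripper opens to 85 mm and grips with 20 to 120 N. Pads are 22 mm wide; open, the fingers measure 114 mm over their backs; the gripper's body (76 mm by 85 mm) begins 54 mm behind the grasp point. The pads swing forward as they close: fully open they stand 13 mm farther back than shut.
Start: joints at [-1.242, 0.351, 1.652, -0, 1.139, -0.085], TCP at [0.221, -0.504, 0.231] pointing down, gripper open.
Joint ranges: [-2.75, 2.75], [-0.79, 2.1], [0.01, 2.65], [-1.57, 4.71], [0.07, 3.14], [-2.87, 2.87]. Speed limits (rad/s): [2.22, 2.22, 2.79, 3.14, 3.14, 3.14].

## Interface

Orientations are given as [roll, pitch, yaw] about the fixed x, y, z axes, in that order (R = Rz(yaw) Ry(pitch) Rx(roll)).
In Python, from cell import * gives the robot as it stands.
- The arm moves only by the tool arm_command, never from a script. Its argument "rows" is a list of rows, each a list of 5 numbers: the finger opening in mm, from 0 to 85.4, then the shift along the tool's x, y, z in mm, then the turn about the tool's z in rad. In form: [[jaw, tx, ty, tz, yaw], ...]. A call has 1 to 12 rows; each row is the pose to reach, as a shift and turn from the pose commanded when the call began, along the tool's axes at that moment; what a row does not reach only later rows make up. A row lasts 1/10 s, in which the tool goes at most 50 mm and 8.59 degrees, less where a joint would pass 70% of its speed; a pose out of reach is approached as far as the arm can. A call with a gripper value outside its range is refused whole. The fingers move at their own pace and stop on an object; "newtons" is the grip in N (left out, the last holds). Time passes only in rows, so rows that repeat a pose let the fingers close. It gives the time, the measured TCP pose, the force, the opening and the grip force at its end, in the units of the state.
- get_obs(): the state, without advancing time (a new reading comes with each control period).
- grab_frame(name): name is "scene" or "top" or "wrist"; returns a dict with "pixels" (420x560x3 uint8, red, green, blue), "K" (3x3 intrinsics, pixels), "extrinsics" (4x4, takes a point from camera to world coordinates). Camera axes: x right, y up, looking along -z (the intrinsics and any distortion apply to the point x, -y, -z); pixel columns grow to the right and rows downward; lengths in m; the calibration is good to about 2 mm. A picture is of the moment at which its call begins. There is no depth.
- hand_in(): hands the job in; it is judged then, once.
The state is a dict: "t": time; "q": joint angles; "joint_velocities": joint speeds; "effort": joint torques, N m; "position": TCP position; "ee_rot": TCP orientation; "contact_force": force on the tool from outside, world axes, zero at the start; "moment": the same for the moment, N m; "finger_gap": finger opening in m; "grasp_force": force on a finger pad.
Only numpy, scipy, OpenCV 4.12 (cv2) and the standard library are available. Lean on these libraries where they do the work, as an engineer would, in place of code of your own. Each camera call takes 0.05 s, during which the arm holds its last target. There are 200 camera calls.

## Task

With a fingertip on top of the larger of the two aluminium can capacitors lying on the grey inspection plate, roll it along the plate until it lies lengthwise on the black focus line: do not lift it, grip it or push it from low down at its side. Then take the hand off it, leave it lying still on the line, and photograph it: press the button on the camera's control box fully down and let it come up again. Take no picture before the can is on the line, and leave the smaller can and the other things on the plate where they are.

Things in the scene. Friction and masses are not known exactly. Their poses are not given: they have to be found in the camera images.
- line_mid (a point): midpoint of the black focus line (2.5 mm wide, 200 mm long, flush) on the upper face of the grey inspection plate (fixed, 240 mm along x, 340 mm along y, 12 mm thick, upper face level at z = 0.012). x runs along the line, y across it (the way the cans roll), z up. A white centimetre scale runs along the plate's two long edges
- camera_lens (a point): lens of the fixed inspection camera that looks down at the line from the plate's +y end, 0.25 m above the table; the head is 48 mm wide and 110 mm long, on a boom stand with a 120 mm round foot and a column 370 mm high about 100 mm farther out; nothing of it comes nearer to the line than 210 mm
- can: larger can capacitor: smooth aluminium cylinder, diameter 36 mm, length 90 mm, about 0.12 kg, lugs on one end, lying parallel to the line within 0.05 rad, 60 to 105 mm to one side of it. Origin at its centre, x along its axis; y and z turn as it rolls. It rolls without slipping, soon stops when let go; a fingertip dragged over its top moves it half as far as the fingertip goes
- small_can: the smaller can capacitor: the same shape, diameter 22 mm, length 58 mm, 0.035 kg, lying on the plate on the other side of the line, 60 to 105 mm from it; leave it. Origin at its centre, x along its axis
- capture_top (a point): centre of the top of the camera's capture button: round bare-metal button, diameter 22 mm, its top 40 mm above the table, in a black collar 38 mm wide on a fixed grey control box (90 x 60 x 22 mm) beside the plate's -y end; pressed straight down
- capture (a joint): travel of the capture button in m: 0 up, 0.006 fully down; spring 1.5 N at the start, 5 N fully down; comes up by itself; the picture is taken at 0.004
- valve: glass valve with black base standing at the near or far edge of the plate, 75 mm high, 33 mm wide; origin under its centre; leave it
- coil_can: square aluminium coil can standing at the near or far edge of the plate, 26 x 26 x 58 mm; origin under its centre; leave it
- dial_knob: black dial knob lying flat at the near or far edge of the plate, 36 mm wide, 20 mm high; origin under its centre; leave it
Mind the look-alikes: they are no part of the job. Leave any brown look-alike of the can alone.

How it is judged:
By the outcome, as a careful person would: the job done as asked, in the order asked, and still so for the second after the job is handed in, with the robot touching nothing.
It also fails if it takes over 67 s, if anything falls off the work surface, if the arm or the gripper's body presses on something with over 40 N, if the wrist force passes 120 N, or if a joint passes its speed limit or range.

## Working session

There is one attempt and no reset: what is moved stays moved. The work goes in short steps, Python scripts to look and compute and a tool call to move; the robot and the scene stay as the last step left them, time stands still between calls to the robot, and variables do not carry over. Pictures are saved under pics/ and viewed, at most 10 in all, crops included, and the job is handed in when it is done.

Besides the shell and the picture viewer there is one more tool, called after "Call:" in YAML: its name, and indented under it one key for each argument. arm_command: Moves the arm, as the interface text tells. Its arguments: {"type":"object","properties":{"rows":{"type":"array"},"newtons":{"type":"number"}},"required":["rows"]}

```bash
mkdir -p pics
cat > h.py <<'E'
from cell import *
import numpy as np, cv2
def snap(name,fn):
    f=grab_frame(name); cv2.imwrite(fn,f["pixels"][:,:,::-1]); 
    np.savez(fn[:-4]+".npz",K=f["K"],E=f["extrinsics"],p=f["pixels"]); return f
def load(fn):
    return np.load(fn)
def ray(f,u,v):
    K=f["K"];E=f["E"] if "E" in f else f["extrinsics"]
    d=np.array([(u-K[0,2])/K[0,0],-(v-K[1,2])/K[1,1],-1.]); return E[:3,3],E[:3,:3]@d
def onz(f,u,v,z):
    o,d=ray(f,u,v); return o+d*(z-o[2])/d[2]
E
python3 - <<'E'
from h import *
a=snap("top","pics/top1.png");b=snap("scene","pics/scene1.png")
print({k:(v if k in("t","position","ee_rot","contact_force","finger_gap") else 0) for k,v in get_obs().items()}); print(a.keys(),a["K"],a["extrinsics"],b["extrinsics"])
E
```

```text
{'t': 0.1, 'q': 0, 'joint_velocities': 0, 'effort': 0, 'position': array([ 0.22106441, -0.50328314,  0.23079288]), 'ee_rot': array([-3.14049787e+00, -8.67651264e-05,  4.13784808e-01]), 'contact_force': array([0.09200828, 0.21899715, 0.38234501]), 'moment': 0, 'grasp_force': 0, 'finger_gap': 0.08568905453488385}
dict_keys(['pixels', 'K', 'extrinsics']) [[544.3611528    0.         279.36663529]
 [  0.         544.3611528  203.89173543]
 [  0.           0.           1.        ]] [[-0.02560396  0.98168647 -0.18877531  0.39423247]
 [-0.99967101 -0.02485616  0.0063281   0.02849547]
 [ 0.00151998  0.18887522  0.98199992  1.17748912]
 [ 0.          0.          0.          1.        ]] [[-0.72394704 -0.51672004  0.45705699  1.0415963 ]
 [ 0.68969323 -0.5565      0.46328285  0.44849001]
 [ 0.01496468  0.65062136  0.75925484  0.89081174]
 [ 0.          0.          0.          1.        ]]
```

View pics/top1.png

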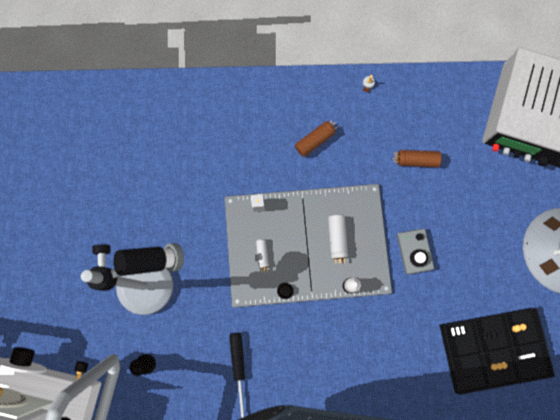

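View pics/scene1.png

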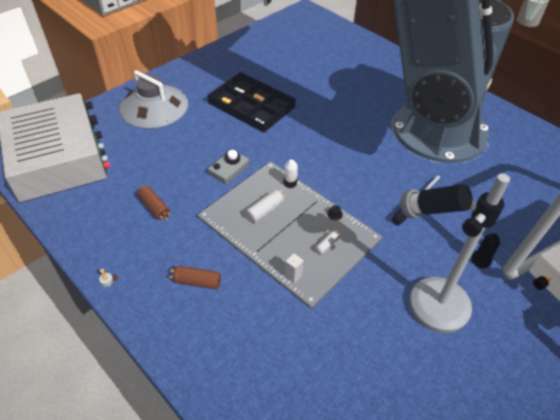

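The top view shows the plate with the line from about (304,198) to (311,291), the large can at about (339,238) and the small can at (263,254). It also shows the valve at (352,285), the knob at (285,290), the coil can at (258,201) and the button at (420,258). The brown look-alikes are off the plate.

Run:
```python
from h import *
f=load("pics/top1.png".replace("png","npz"))
P=f["p"].astype(np.uint8); g=cv2.cvtColor(P,cv2.COLOR_RGB2GRAY)
# line: dark min per row
pts=[]
for v in range(205,285):
    r=g[v,299:316].astype(float); w=np.clip(np.median(r)-15-r,0,None)
    if w.sum()>0: pts.append(onz(f,299+(w*np.arange(17)).sum()/w.sum(),v,.012)[:2])
pts=np.array(pts); vx,vy,x0,y0=cv2.fitLine(pts.astype(np.float32),cv2.DIST_HUBER,0,.01,.01).ravel()
print("line",vx,vy,x0,y0,len(pts))
for n,u,v,z in [("c1",226,198,.012),("c2",378,185,.012),("c3",391,294,.012),("c4",232,305,.012),("btn",420,258,.04),("valve",352,285,.05)]: print(n,onz(f,u,v,z))
m=((g>165)*255).astype(np.uint8); m[:,:322]=0;m[:,360:]=0;m[:205]=0;m[272:]=0
n,l,s,c=cv2.connectedComponentsWithStats(m); i=1+s[1:,4].argmax(); print(s[i],c[i])
cn=np.argwhere(l==i)[:,::-1].astype(np.float32); R=cv2.minAreaRect(cn); print(R)
for p in cv2.boxPoints(R): print(onz(f,*p,.030))
print("can c",onz(f,*R[0],.030))
```

```text
line 0.99844533 0.05573974 0.5557722 -0.03389086 76
c1 [0.63433373 0.13719067 0.012     ]
c2 [ 0.65502349 -0.19658065  0.012     ]
c3 [ 0.41842445 -0.20992712  0.012     ]
c4 [0.40416309 0.12619871 0.012     ]
btn [ 0.49040832 -0.26954753  0.04      ]
valve [ 0.43787286 -0.12334444  0.05      ]
[328 214  17  45 610] [335.95081967 235.79508197]
((335.9902648925781, 235.8443603515625), (43.72718048095703, 14.471763610839844), 86.42366790771484)
[ 0.58917684 -0.08102406  0.03      ]
[ 0.59035164 -0.11200556  0.03      ]
[ 0.4969553 -0.1133398  0.03     ]
[ 0.49583127 -0.08282642  0.03      ]
can c [ 0.54272286 -0.0973022   0.03      ]
```

Call:
arm_command:
  rows:
    - [0,42,-22,0,0.03]
    - [0,84,-44,0,0.06]
    - [0,126,-66,0,0.1]
    - [0,168,-88,0,0.14]
    - [0,210,-110,0,0.18]
    - [0,252,-132,0,0.22]
    - [0,294,-154,0,0.26]
    - [0,336,-176,0,0.3]
    - [0,378,-198,0,0.33]
    - [0,420,-220,0,0.358]
    - [0,457,-240,0,0.358]
    - [0,457,-240,0,0.358]
  newtons: 40

```text
t: 1.3
position: [0.545, -0.0965, 0.2308]
ee_rot: [-3.141, -0.0, 0.06]
contact_force: [-1.6, -0.7, 0.9]
finger_gap: -0.0002
grasp_force: 0.0
```

Run:
```python
from h import *
a=snap("wrist","pics/w1.png"); o=get_obs(); print(o["t"],o["position"],o["ee_rot"],o["finger_gap"],o["contact_force"]); print(a["K"],a["extrinsics"])
```

```text
1.35 [ 0.54375955 -0.09823856  0.23071043] [-3.14127622e+00  7.79431538e-04  5.91232245e-02] -0.0001557467138656892 [ 0.45591545 -0.78284945  0.2370346 ]
[[313.98639497   0.         277.82365237]
 [  0.         313.98639497 205.9442037 ]
 [  0.           0.           1.        ]] [[ 0.06066944  0.96353578  0.26061087  0.61134348]
 [-0.99815637  0.05902473  0.01414045 -0.09222804]
 [-0.00175765 -0.26098829  0.96534037  0.37372485]
 [ 0.          0.          0.          1.        ]]
```

View pics/w1.png

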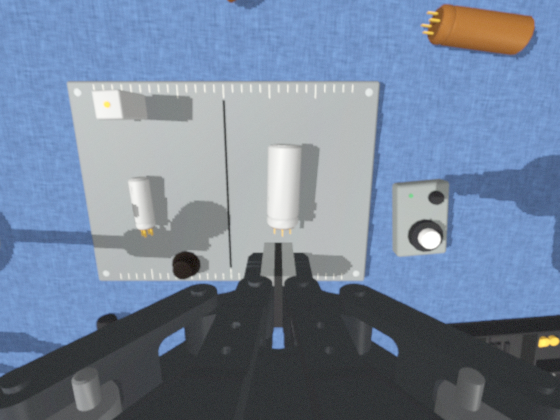

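The wrist view shows the large can from about (267,145) to (301,228) with its lugs towards the robot. The line runs (224,100) to (231,267), and the button is at (429,238). I'll measure precisely from this view.

```bash
cat >> h.py <<'E'
def fit(p):
    vx,vy,x0,y0=cv2.fitLine(np.array(p,np.float32),cv2.DIST_HUBER,0,.001,.001).ravel()
    s=np.sign(vx); return np.arctan2(vy*s,vx*s),np.array([x0,y0])
def proj(f,X):
    E=f["E"];c=E[:3,:3].T@(np.asarray(X)-E[:3,3]); K=f["K"]
    return K[0,0]*c[0]/-c[2]+K[0,2], -K[1,1]*c[1]/-c[2]+K[1,2]
def line(f):
    g=cv2.cvtColor(f["p"],cv2.COLOR_RGB2GRAY).astype(float); P=[]
    for x in np.arange(.47,.64,.004):
        y=-.034+.056*(x-.556); u,v=proj(f,[x,y,.012]); u=int(round(u));v=int(round(v))
        if not(0<=v<420): continue
        r=g[v,u-8:u+9]; w=np.clip(np.median(r)-25-r,0,None)
        if 0<(w>0).sum()<6: P.append(onz(f,u-8+(w*np.arange(17)).sum()/w.sum(),v,.012)[:2])
    return fit(P),len(P)
def can(f,c,r=.018,half=.033,yaw=.056,z0=.012):
    """edges of can near guess c(x,y): tangent rays, mean at axis height"""
    g=cv2.GaussianBlur(cv2.cvtColor(f["p"],cv2.COLOR_RGB2GRAY),(3,3),0).astype(float); P=[];W=[]
    for s in np.arange(-half,half,.003):
        e=[]
        x=c[0]+s; y=c[1]+yaw*s
        for sg in (-1,1):
            pr=[]
            ks=np.arange(-.009,.009,.0004)
            for k in ks:
                pr.append(proj(f,[x,y+sg*(r+k),z0+r]))
            pr=np.array(pr,np.float32); val=cv2.remap(g.astype(np.float32),pr[:,0][None],pr[:,1][None],cv2.INTER_LINEAR)[0]
            d=np.gradient(val); i=np.argmin(d) if True else 0
            e.append(y+sg*(r+ks[i])); 
        P.append((x,np.mean(e))); W.append(e[1]-e[0])
    return fit(P),np.median(W),np.std(W)
E
python3 - <<'E'
from h import *
f=load("pics/w1.npz")
print(line(f)); (a,p),n=line(f)
print(can(f,onz(f,284,187,.03)[:2]))
for n,u,v,z in [("end far",284,145,.03),("end near",284,228,.03),("line a",224,100,.012),("line b",231,267,.012),("btn",429,238,.04),("cornerTL",70,83,.012),("TR",379,82,.012),("BL",100,281,.012),("BR",364,278,.012)]: print(n,onz(f,u,v,z).round(4))
E
```

```text
((np.float32(0.06029929), array([ 0.55724937, -0.03503437], dtype=float32)), 41)
((np.float32(0.037140667), array([ 0.53152627, -0.10211387], dtype=float32)), np.float64(0.03519999999999997), np.float64(0.0006106492954089693))
end far [ 0.5869 -0.0998  0.03  ]
end near [ 0.4926 -0.106   0.03  ]
line a [ 0.6299 -0.0315  0.012 ]
line b [ 0.4305 -0.0435  0.012 ]
btn [ 0.4942 -0.2701  0.04  ]
cornerTL [0.6373 0.1349 0.012 ]
TR [ 0.6585 -0.198   0.012 ]
BL [0.4007 0.1232 0.012 ]
BR [ 0.4256 -0.2127  0.012 ]
```

Call:
arm_command:
  rows:
    - [0,-3,5,40,0]
    - [0,-6,10,80,0]
    - [0,-6,10,120,0]
    - [0,-6,10,150,0]
    - [0,-6,10,170,0]
    - [0,-6,10,174,0]
    - [0,-6,10,177,0]
    - [0,-6,10,179,0]
    - [0,-6,10,179,0]
    - [0,-6,10,179,0]

```text
t: 2.35
position: [0.538, -0.1105, 0.0531]
ee_rot: [3.141, -0.001, 0.056]
contact_force: [0.1, 0.4, -0.3]
finger_gap: 0.0
grasp_force: 0.0
```

Run:
```python
from h import *
a=snap("wrist","pics/w2.png"); o=get_obs(); print(o["t"],o["position"],o["ee_rot"],o["finger_gap"],o["contact_force"])
```

```text
2.4 [ 0.53801126 -0.1104969   0.05300158] [ 3.14119208e+00 -1.10000821e-03  5.58556535e-02] -5.4746745621268647e-05 [-0.42199608 -0.13378802  1.00466565]
```

View pics/w2.png

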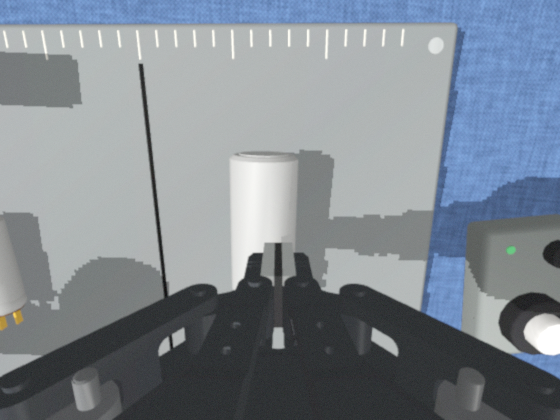

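The fingertips are at (278,255), over the right-hand (-y) half of the can's top (231–298). The line is at left, around (150,200). Next I press lightly.

Call:
arm_command:
  rows:
    - [0,0,0,2,0]
    - [0,0,0,4,0]
    - [0,0,0,5,0]
    - [0,0,0,5.5,0]
    - [0,0,0,5.5,0]

```text
t: 2.9
position: [0.5378, -0.1106, 0.0475]
ee_rot: [3.141, -0.0, 0.056]
contact_force: [-3.7, -1.8, 10.7]
finger_gap: 0.0002
grasp_force: 5.6
```

Call:
arm_command:
  rows:
    - [0,0,-3,0.2,0]
    - [0,0,-6,0.2,0]
    - [0,0,-10,0.2,0]
    - [0,0,-14,0.2,0]
    - [0,0,-18,0.2,0]
    - [0,0,-22,0.2,0]
    - [0,0,-26,0.2,0]
    - [0,0,-29,0.2,0]
    - [0,0,-31,0.2,0]
    - [0,0,-32,0.2,0]
    - [0,0,-32,0.2,0]

```text
t: 4.0
position: [0.5367, -0.0784, 0.0476]
ee_rot: [3.141, -0.002, 0.056]
contact_force: [-1.9, 0.4, 11.8]
finger_gap: -0.0002
grasp_force: 6.0
```

```bash
cat > m.py <<'E'
from h import *
import sys
a=snap("wrist","pics/%s.png"%sys.argv[1]); o=get_obs(); f=load("pics/%s.npz"%sys.argv[1])
print(o["t"],o["position"].round(4),o["ee_rot"].round(3),o["contact_force"].round(1))
lx,ly,la=.557249,-.035034,.0603
half=.008 if o["position"][2]<.1 else .033
g=[float(v) for v in sys.argv[2:4]]
if half<.01: g[0]+=.032
(ya,p),w,sd=can(f,g,half=half)
print("can yaw",ya,"centre-ish",p,"width",w,sd,"dist to line",(p[1]-ly-(p[0]-lx)*np.tan(la))*np.cos(la))
E
python3 m.py w3 .539 -.086
```

```text
4.05 [ 0.5367 -0.0785  0.0476] [ 3.141e+00 -2.000e-03  5.600e-02] [-2.3  0.6 12. ]
can yaw 0.02362895 centre-ish [ 0.5705     -0.08446133] width 0.03599999999999997 0.00014907119849998817 dist to line -0.05013604816673375
```

Call:
arm_command:
  rows:
    - [0,0,0,-3,0]
    - [0,0,0,-6,0]
    - [0,0,8,-6,0]
    - [0,0,16,-6,0]
    - [0,0,16.5,-6,0]
    - [0,0,16.5,-3,0]
    - [0,0,16.5,-1,0]
    - [0,0,16.5,0,0]
    - [0,0,16.5,0,0]

```text
t: 4.95
position: [0.5368, -0.095, 0.0474]
ee_rot: [3.141, 0.0, 0.056]
contact_force: [-5.8, -2.5, 14.4]
finger_gap: 0.0001
grasp_force: 7.2
```

Call:
arm_command:
  rows:
    - [0,0,-3,0,0]
    - [0,0,-6,0,0]
    - [0,0,-10,0,0]
    - [0,0,-14,0,0]
    - [0,0,-18,0,0]
    - [0,0,-22,0,0]
    - [0,0,-26,0,0]
    - [0,0,-29,0,0]
    - [0,0,-31,0,0]
    - [0,0,-32,0,0]
    - [0,0,-32,0,0]

```text
t: 6.05
position: [0.5357, -0.0627, 0.0476]
ee_rot: [3.141, -0.002, 0.056]
contact_force: [-2.9, 0.3, 14.5]
finger_gap: -0.0005
grasp_force: 7.4
```

```bash
python3 m.py w4 .539 -.070
```

```text
6.1 [ 0.5356 -0.0628  0.0476] [ 3.141e+00 -1.000e-03  5.600e-02] [-3.8  1.3 14.8]
can yaw 0.01028154 centre-ish [ 0.5705     -0.06849466] width 0.03579999999999997 0.00029814239699997325 dist to line -0.034198398769289436
```

Call:
arm_command:
  rows:
    - [0,0,0,-3,0]
    - [0,0,0,-6,0]
    - [0,0,8,-6,0]
    - [0,0,16,-6,0]
    - [0,0,16.5,-6,0]
    - [0,0,16.5,-3,0]
    - [0,0,16.5,-1,0]
    - [0,0,16.5,0,0]
    - [0,0,16.5,0,0]

```text
t: 7.0
position: [0.536, -0.0796, 0.0473]
ee_rot: [3.141, 0.0, 0.056]
contact_force: [-4.4, -2.4, 13.1]
finger_gap: 0.0
grasp_force: 6.6
```

Call:
arm_command:
  rows:
    - [0,0,-3,0,0]
    - [0,0,-6,0,0]
    - [0,0,-10,0,0]
    - [0,0,-14,0,0]
    - [0,0,-18,0,0]
    - [0,0,-22,0,0]
    - [0,0,-26,0,0]
    - [0,0,-29,0,0]
    - [0,0,-31,0,0]
    - [0,0,-32,0,0]
    - [0,0,-32,0,0]

```text
t: 8.1
position: [0.5348, -0.0472, 0.0477]
ee_rot: [3.141, -0.002, 0.056]
contact_force: [-3.7, 0.7, 16.2]
finger_gap: -0.0003
grasp_force: 7.8
```

Call:
arm_command:
  rows:
    - [0,0,0,-3,0]
    - [0,0,0,-8,0]
    - [0,0,0,-40,0]
    - [0,0,0,-80,0]
    - [0,0,0,-120,0]
    - [0,0,0,-150,0]
    - [0,0,0,-150,0]
    - [0,0,0,-150,0]

```text
t: 8.9
position: [0.534, -0.0474, 0.1966]
ee_rot: [3.142, -0.0, 0.056]
contact_force: [-0.7, -0.5, -0.7]
finger_gap: -0.0
grasp_force: 0.0
```

```bash
python3 m.py w5 .538 -.053; python3 -c "
from h import *
f=load('pics/w5.npz');print(line(f))
print(can(f,[.538,-.053],half=.038,yaw=.03))"
```

```text
8.95 [ 0.5336 -0.0473  0.1958] [-3.141e+00  1.000e-03  5.600e-02] [ 0.2 -0.5  0. ]
can yaw 0.033910293 centre-ish [ 0.5356    -0.0530944] width 0.035199999999999974 0.0004810456929208331 dist to line -0.016722932494748675
((np.float32(0.05997826), array([ 0.56358904, -0.03410137], dtype=float32)), 27)
((np.float32(0.029326009), array([ 0.5441  , -0.052817], dtype=float32)), np.float64(0.03519999999999997), np.float64(0.001377073476960011))
```

View pics/w5.png

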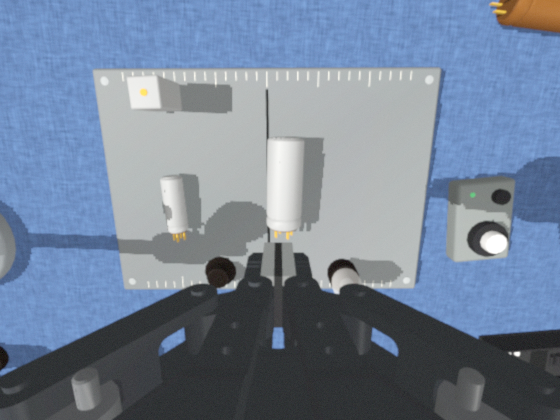

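The can at (285,185) now lies about 17 mm short of the line, which is visible at (268,115) along its left edge. Everything else is unmoved. The last stroke is 34 mm.

Call:
arm_command:
  rows:
    - [0,2,7,40,0]
    - [0,2,14.5,80,0]
    - [0,2,14.5,115,0]
    - [0,2,14.5,135,0]
    - [0,2,14.5,143,0]
    - [0,2,14.5,147,0]
    - [0,2,14.5,149,0]
    - [0,2,14.5,150,0]
    - [0,2,14.5,150,0]

```text
t: 9.85
position: [0.537, -0.0619, 0.0478]
ee_rot: [3.141, -0.0, 0.056]
contact_force: [-3.6, -0.4, 4.8]
finger_gap: 0.0004
grasp_force: 2.6
```

Call:
arm_command:
  rows:
    - [0,0,-3,0,0]
    - [0,0,-6,0,0]
    - [0,0,-10,0,0]
    - [0,0,-14,0,0]
    - [0,0,-18,0,0]
    - [0,0,-22,0,0]
    - [0,0,-26,0,0]
    - [0,0,-30,0,0]
    - [0,0,-33,0,0]
    - [0,0,-34,0,0]
    - [0,0,-34,0,0]

```text
t: 10.95
position: [0.5357, -0.0277, 0.0475]
ee_rot: [3.141, -0.002, 0.056]
contact_force: [-1.6, 0.7, 8.0]
finger_gap: 0.0001
grasp_force: 3.9
```

Call:
arm_command:
  rows:
    - [0,0,0,-3,0]
    - [0,0,0,-8,0]
    - [0,0,0,-40,0]
    - [0,0,0,-80,0]
    - [0,0,0,-120,0]
    - [0,0,0,-150,0]
    - [0,0,0,-150,0]
    - [0,0,0,-150,0]

```text
t: 11.75
position: [0.5351, -0.0279, 0.1969]
ee_rot: [3.141, -0.001, 0.056]
contact_force: [-0.2, -0.4, 0.3]
finger_gap: 0.0002
grasp_force: 0.0
```

```bash
python3 m.py w6 .538 -.036; python3 -c "
from h import *
f=load('pics/w6.npz');print(can(f,[.538,-.036],half=.038,yaw=.03))
g=cv2.cvtColor(f['p'],cv2.COLOR_RGB2GRAY)
P=[]
for v in list(range(60,420)):
  for x in [1]:
    pass
for x in np.arange(.592,.632,.002):
  u,v=proj(f,[x,-.0347+.06*(x-.5636),.012]);u=round(u);v=round(v);r=g[v,u-7:u+8].astype(float);w=np.clip(np.median(r)-25-r,0,None);
  if w.sum()>0:P.append(onz(f,u-7+(w*np.arange(15)).sum()/w.sum(),v,.012)[:2])
P=np.array(P);print(len(P),np.median(P[:,1]-.06*(P[:,0]-.538)))
cv2.imwrite('pics/w6c.png',cv2.resize(f['p'][60:300,150:450,::-1],None,fx=2.4,fy=2.4))"
```

```text
11.8 [ 0.5346 -0.0279  0.196 ] [-3.141e+00  1.000e-03  5.600e-02] [-1.   0.  -0.7]
can yaw 0.03115799 centre-ish [ 0.5332    -0.0361888] width 0.035199999999999974 0.0004306443375391644 dist to line 0.000296574909265301
((np.float32(0.03338505), array([ 0.5375    , -0.03609962], dtype=float32)), np.float64(0.03519999999999997), np.float64(0.00038706909616643373))
20 -0.03575816335675726
```

View pics/w6c.png

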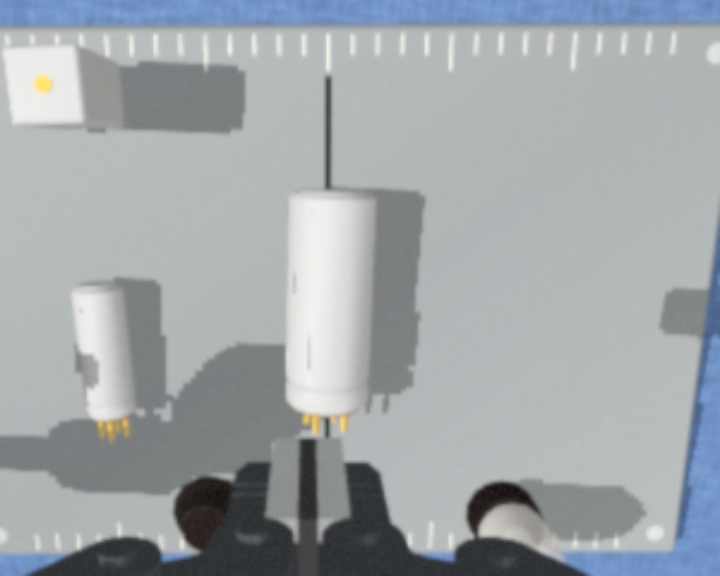

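The crop shows the can lying over the line, with the line leaving it mid-width at the far end (328,190) and at the lugs (326,430). Its centre is within 0.5 mm of the line. Next is the button.

Call:
arm_command:
  rows:
    - [0,-9,40,0,0]
    - [0,-18,80,0,0]
    - [0,-27,120,0,0]
    - [0,-36,160,0,0]
    - [0,-45,200,0,0]
    - [0,-54,239,0,0]
    - [0,-54,239,0,0]
    - [0,-54,239,0,0]
    - [0,-54,239,0,0]

```text
t: 12.7
position: [0.4943, -0.2686, 0.1957]
ee_rot: [-3.14, 0.001, 0.056]
contact_force: [-0.2, 0.9, -0.4]
finger_gap: 0.0007
grasp_force: 0.0
```

Run:
```python
from h import *
snap("wrist","pics/w7.png"); o=get_obs(); print(o["t"],o["position"].round(4),o["ee_rot"].round(3))
Q=[]
for n in("w1","w5","w7"):
    f=load(f"pics/{n}.npz"); u,v=map(int,proj(f,[.494,-.270,.04])); p=f["p"]
    m=np.zeros(p.shape[:2],np.uint8); m[max(v-30,0):v+30,u-30:u+30]=(p[max(v-30,0):v+30,u-30:u+30].min(2)>200)*255
    k,l,s,c=cv2.connectedComponentsWithStats(m)
    if k>1:
        i=1+s[1:,4].argmax(); print(n,s[i],c[i],onz(f,*c[i],.04).round(4)); Q.append(ray(f,*c[i]))
f=load("pics/w7.npz");print(can(f,[.538,-.036],half=.03,yaw=.03))
```

```text
12.75 [ 0.4945 -0.2685  0.196 ] [-3.141e+00  1.000e-03  5.700e-02]
w1 [418 230  23  19 324] [429.0308642  238.83641975] [ 0.4932 -0.2703  0.04  ]
w5 [481 233  26  21 427] [493.6557377  242.64637002] [ 0.4934 -0.2695  0.04  ]
w7 [270 182  22  22 392] [280.27806122 192.5994898 ] [ 0.4934 -0.2702  0.04  ]
((np.float32(0.029733976), array([ 0.5353  , -0.034641], dtype=float32)), np.float64(0.044199999999999955), np.float64(0.0005291502622129167))
```

View pics/w7.png

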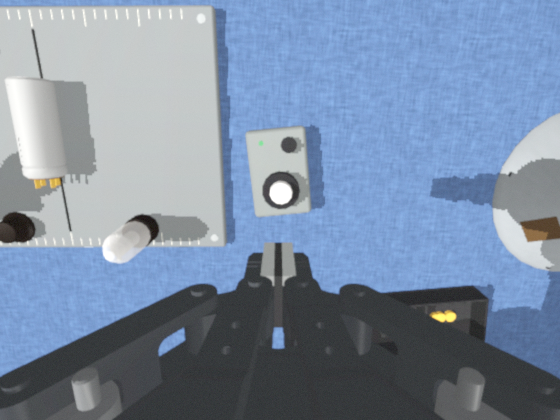

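The button at (280,192) is right under the hand, and the can still lies on the line at left (37,125).

Call:
arm_command:
  rows:
    - [0,-1,1.5,40,0]
    - [0,-1,1.5,80,0]
    - [0,-1,1.5,120,0]
    - [0,-1,1.5,142,0]
    - [0,-1,1.5,150,0]
    - [0,-1,1.5,153,0]
    - [0,-1,1.5,153,0]

```text
t: 13.45
position: [0.4941, -0.2709, 0.0444]
ee_rot: [3.141, -0.001, 0.056]
contact_force: [-0.4, -0.5, -0.2]
finger_gap: -0.0
grasp_force: 0.0
```

Call:
arm_command:
  rows:
    - [0,0,0,3,0]
    - [0,0,0,5,0]
    - [0,0,0,7,0]
    - [0,0,0,8.5,0]
    - [0,0,0,9,0]
    - [0,0,0,9,0]

```text
t: 14.05
position: [0.4946, -0.2716, 0.0375]
ee_rot: [3.14, -0.002, 0.056]
contact_force: [-6.4, 7.7, 33.2]
finger_gap: -0.0002
grasp_force: 16.8
```

Run:
```python
from h import *
f=snap("wrist","pics/w8.png");s=snap("scene","pics/s8.png"); o=get_obs(); print(o["position"].round(4),o["contact_force"].round(1),o["moment"].round(3))
a=cv2.resize(s["pixels"][130:200,190:270],(400,350),interpolation=cv2.INTER_CUBIC)
b=cv2.resize(f["pixels"][120:330,180:380],(380,350),interpolation=cv2.INTER_CUBIC)
cv2.imwrite("pics/c8.png",np.hstack([a,b])[:,:,::-1])
```

```text
[ 0.4946 -0.2716  0.0375] [-6.3  7.2 33.1] [1.268 1.083 0.023]
```

View pics/c8.png

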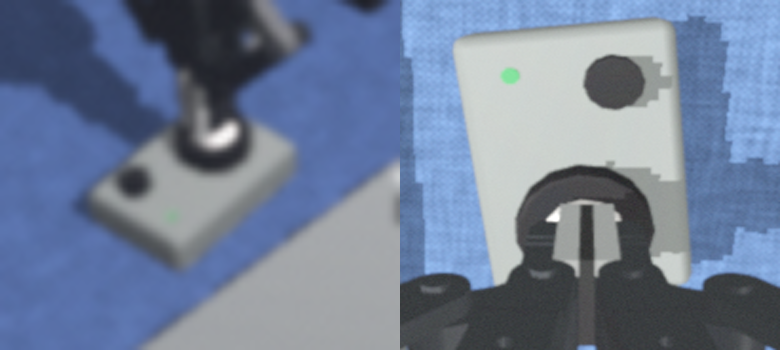

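The tip sits too far towards the robot: in the right half the button's white far rim shows beyond it at (590,205). Its near edge therefore bears on the collar. I'll lift and re-measure from close up.

Call:
arm_command:
  rows:
    - [0,0,0,-5,0]
    - [0,0,0,-25,0]
    - [0,0,0,-50,0]
    - [0,-8,0,-70,0]
    - [0,-15,0,-70,0]
    - [0,-15,0,-70,0]
    - [0,-15,0,-70,0]

```text
t: 14.85
position: [0.4782, -0.2718, 0.1037]
ee_rot: [-3.141, 0.001, 0.055]
contact_force: [-0.9, 0.9, -0.9]
finger_gap: 0.0002
grasp_force: 0.0
```

Run:
```python
from h import *
f0=snap("wrist","pics/w9.png"); f=load("pics/w9.npz"); o=get_obs(); print(o["position"].round(4),o["ee_rot"].round(3))
u,v=map(int,proj(f,[.4934,-.27,.04])); print(u,v); p=f["p"]
g=cv2.cvtColor(p,cv2.COLOR_RGB2GRAY)
m=np.zeros_like(g); m[v-45:v+45,u-45:u+45]=(g[v-45:v+45,u-45:u+45]>140)*255
k,l,s,c=cv2.connectedComponentsWithStats(m)
for i in range(1,k):
    if s[i,4]>50: print(s[i],c[i],onz(f,*c[i],.04))
cv2.imwrite("pics/c9.png",cv2.resize(p[max(v-110,0):v+110,u-110:u+110,::-1],(600,600),interpolation=cv2.INTER_CUBIC)); print(u-110,max(v-110,0))
```

```text
[ 0.4783 -0.2717  0.1037] [-3.141e+00  1.000e-03  5.600e-02]
277 199
[ 232  154   90   90 5546] [273.49098449 200.64713307] [ 0.4922047  -0.26738914  0.04      ]
[262 182  33  34 887] [277.94363021 198.72153326] [ 0.49371995 -0.2703298   0.04      ]
167 89
```

View pics/c9.png

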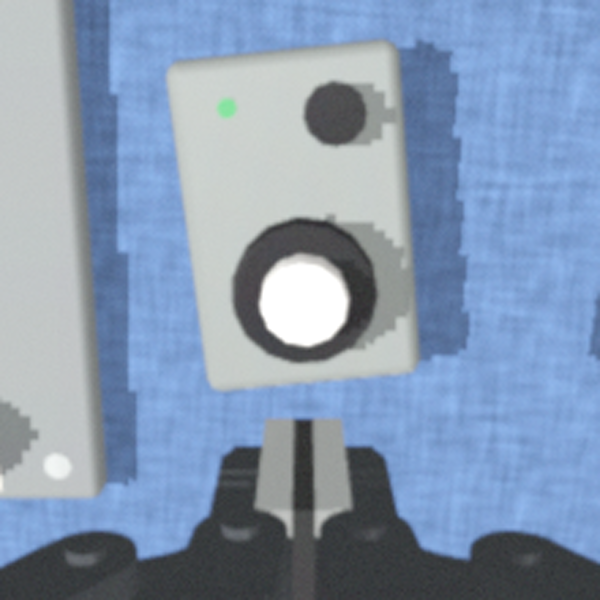

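Run:
```python
from h import *
f=load("pics/w8.npz"); g=cv2.cvtColor(f["p"],cv2.COLOR_RGB2GRAY)
for n,u,v,z in [("tip far edge",279,243,.0375),("tip L",263.5,244,.0375),("tip R",294,244,.0375),("rim far",275,238,.0375)]: print(n,onz(f,u,v,z).round(4))
print(g[205:262:2,278]); print(g[205:262:2,262]); print(g[246,235:325:2])
f=load("pics/w9.npz"); g=cv2.cvtColor(f["p"],cv2.COLOR_RGB2GRAY)
print(g[160:232,278]); 
for v in (169,182,216,221): print(v,onz(f,278,v,.04).round(4),onz(f,278,v,.0375).round(4),onz(f,278,v,.022).round(4))
print(g[199,245:312])
```

```text
tip far edge [ 0.5038 -0.2711  0.0375]
tip L [ 0.5028 -0.2636  0.0375]
tip R [ 0.5037 -0.2784  0.0375]
rim far [ 0.5062 -0.269   0.0375]
[207 208 207 206 205 207 204 133  49  49  69  78  73  74  78  79  73  87
 187  77  57  55  54  50  51  53  53  53  52]
[209 207 207 207 206 208 208 208 178  63  51  56  82  78  74  74  75  76
  74  80 177 243 255 255 144 106 124 137 141]
[206 206 206 186  78  86  79  77  76  78  78  77  78 175 223 167 162 162
 162 161  86  52  50 101 162 161 159 159 160 110  57  54  57  45  49  54
  54  55  88 151 153 155 154 154 155]
[203 205 205 204 203 203 204 201 166  90  54  63  77  74  75  77  77  78
  75  79  75  99 164 194 207 235 255 255 255 255 255 255 255 255 255 255
 255 255 255 255 255 255 255 255 255 255 255 255 255 255 255 255 255 255
 255 232 122  74  74  73  76 106 173 200 202 202 199 196 188 175 164 165]
169 [ 0.5139 -0.2692  0.04  ] [ 0.5135 -0.2692  0.0375] [ 0.5112 -0.2694  0.022 ]
182 [ 0.5052 -0.2697  0.04  ] [ 0.5047 -0.2697  0.0375] [ 0.5018 -0.2699  0.022 ]
216 [ 0.4815 -0.2711  0.04  ] [ 0.4807 -0.2711  0.0375] [ 0.476  -0.2713  0.022 ]
221 [ 0.4779 -0.2713  0.04  ] [ 0.4771 -0.2713  0.0375] [ 0.4721 -0.2716  0.022 ]
[203 204 203 203 204 201 185 133  88  77  74  76  75  69  77  75 106 206
 255 255 255 255 255 255 255 255 255 255 255 255 255 255 255 255 255 255
 255 255 255 255 255 255 255 255 255 255 255 255 255 201 109  59  54  53
  51  57  54  55  60  79 131 148 149 148 150 150 150]
```

Call:
arm_command:
  rows:
    - [0,15.5,-1.3,0,0]
    - [0,15.5,-1.3,30,0]
    - [0,15.5,-1.3,50,0]
    - [0,15.5,-1.3,58,0]
    - [0,15.5,-1.3,61,0]
    - [0,15.5,-1.3,61,0]
    - [0,15.5,-1.3,61,0]

```text
t: 15.6
position: [0.4944, -0.2701, 0.0444]
ee_rot: [3.141, -0.001, 0.056]
contact_force: [-0.5, 0.8, -0.6]
finger_gap: -0.0001
grasp_force: 0.0
```

Call:
arm_command:
  rows:
    - [0,0,0,1,0]
    - [0,0,0,2,0]
    - [0,0,0,2,0]
    - [0,0,0,2,0]

```text
t: 16.0
position: [0.4945, -0.2701, 0.042]
ee_rot: [3.141, -0.001, 0.056]
contact_force: [2.0, -0.4, 2.4]
finger_gap: -0.0001
grasp_force: 1.3
```

Call:
arm_command:
  rows:
    - [0,0,0,1,0]
    - [0,0,0,1,0]
    - [0,0,0,1,0]

```text
t: 16.3
position: [0.4942, -0.2699, 0.0407]
ee_rot: [3.141, -0.001, 0.056]
contact_force: [2.1, -0.6, 3.1]
finger_gap: 0.0001
grasp_force: 1.6
```

Call:
arm_command:
  rows:
    - [0,0,0,1,0]
    - [0,0,0,1,0]
    - [0,0,0,1,0]

```text
t: 16.6
position: [0.4941, -0.2699, 0.0397]
ee_rot: [3.141, -0.0, 0.056]
contact_force: [1.5, -1.2, 4.4]
finger_gap: 0.0003
grasp_force: 1.9
```

Call:
arm_command:
  rows:
    - [0,0,0,1,0]
    - [0,0,0,1,0]
    - [0,0,0,1,0]

```text
t: 16.9
position: [0.4941, -0.2699, 0.0387]
ee_rot: [3.141, -0.0, 0.056]
contact_force: [3.1, -2.9, 3.8]
finger_gap: -0.0001
grasp_force: 2.2
```

The spring force rises from about z = 0.0435, so the button stood a little higher than expected. That means the first press was already at the stop. I'll finish this press fully and release.

Call:
arm_command:
  rows:
    - [0,0,0,1,0]
    - [0,0,0,1.7,0]
    - [0,0,0,2,0]
    - [0,0,0,2,0]

```text
t: 17.3
position: [0.4942, -0.2699, 0.0378]
ee_rot: [3.141, -0.0, 0.056]
contact_force: [-2.2, 0.7, 19.3]
finger_gap: 0.0002
grasp_force: 9.9
```

Call:
arm_command:
  rows:
    - [0,0,0,-2,0]
    - [0,0,0,-6,0]
    - [0,0,0,-20,0]
    - [0,0,0,-60,0]
    - [0,0,0,-100,0]
    - [0,0,0,-150,0]
    - [0,0,0,-155,0]
    - [0,0,0,-155,0]
    - [0,0,0,-155,0]

```text
t: 18.2
position: [0.4931, -0.2691, 0.1904]
ee_rot: [-3.14, 0.002, 0.056]
contact_force: [-1.0, -0.8, -1.1]
finger_gap: 0.0002
grasp_force: 0.0
```

Run:
```python
from h import *
snap("wrist","pics/w10.png"); f=load("pics/w10.npz"); o=get_obs(); print(o["t"],o["position"].round(4),o["contact_force"].round(1))
snap("top","pics/t10.png")
a=cv2.imread("pics/w10.png"); b=cv2.imread("pics/t10.png")
cv2.imwrite("pics/c10.png",np.hstack([a[:300,:330],cv2.resize(b[170:320,210:445],(470,300),interpolation=cv2.INTER_CUBIC)]))
```

```text
18.25 [ 0.4931 -0.2691  0.19  ] [ 0.3  0.2 -0.4]
```

View pics/c10.png

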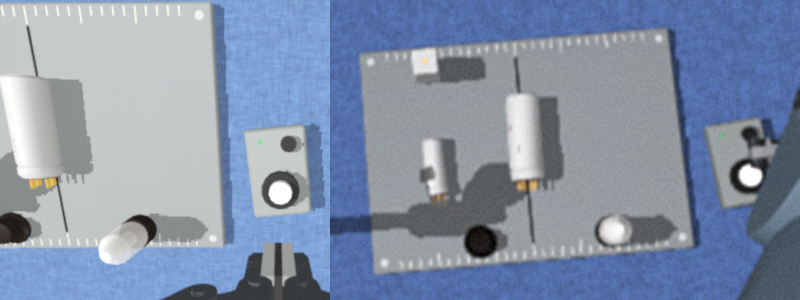

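The last picture shows the can lying on the line at (524,140) in the right half. The button is up, the hand is clear of everything, and the other things are unmoved.

```bash
python3 -c "
from cell import *
print(hand_in())"
```

```text
the job is handed in; nothing more can be done
None
```

The larger can was rolled onto the focus line and lies still, its centre about 0.5 mm from the line and its axis about 0.03 rad off it. The button was pressed fully down twice with the can on the line, because I took the first press for blocked and repeated it, so there are probably two pictures. It came up again, and the job is handed in with nothing else moved.

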